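# Start the lantern's battery cap and hold it at the halfway mark

### The job

Swing the blue lantern's carry handle all the way down until it snaps into its end stop, then put the battery cap into the lantern's mouth, flat on the rim, and turn it clockwise to the yellow mark, halfway to the lock. A spring pushes it back, so finish while still holding the cap in the gripper on the yellow mark, and never let it click into the lock. Leave the other things on the board where they are.

Things in the scene. Friction and masses are not known exactly. Their poses are not given: they have to be found in the camera images.
- lantern: Blue plastic hand lantern, upright and immovable in a grey dock (110 x 110 x 16 mm) screwed to the board; 82 mm diameter, top rim 130 mm above the board, battery mouth in the top. Origin: centre of the dock's underside, on the board; z up.
- mouth (a point): Centre of the mouth at rim height (130 mm above the board), axes as the lantern's. Lip 6 mm thick, bore 47 mm diameter, two slots 16 mm wide at the +x and -x sides reaching 32 mm from the axis. Below the lip a channel (32 mm radius, floor 18 mm under the rim) lets the cap's lugs turn clockwise seen from above; a stop blocks the other way.
- half_mark (a point): Yellow mark on the rim, 37 mm from the axis, 0.5 rad clockwise (from above) of the lantern's +x slot: halfway. White marks lie at the slots (0 rad), red marks at 1.0 rad clockwise (the lock click). All marks are repeated half a turn round the rim.
- bail_hinge (a point): Middle of the carry handle's hinge axis, on the lantern's axis 108 mm above the board; the hinge axis is the lantern's y; axes as the lantern's.
- bail_grip (a point): Middle of the carry handle's black grip: a round bar 12 mm in diameter and 60 mm long along the lantern's y, 85 mm from the hinge axis; steel wire arms 7 mm thick run down to the hinge 48 mm either side.
- bail (a joint): Carry handle: 0 = upright over the mouth, grows as it swings down to the lantern's +x side, 1.57 = level, its end stop. Starts between 0 and 0.5; light friction (0.05 N m) holds it where it is left. Sprung balls on the lantern's sides resist it from about 1.2 to 1.37 rad (some 0.15 N m more); past them it snaps in and is held at 1.57.
- cap: Loose bayonet battery cap, about 70 g, standing on its plug on the board. Origin: centre of the plug's underside, z up. Plug 42 mm diameter, 14 mm high, with two lugs 10 mm wide, 5 mm high on its +x and -x sides, reaching 28 mm from the axis; then a black flange 68 mm diameter, from 14 to 20 mm. Fully in, the flange lies on the rim: origin 14 mm below mouth.
- cap_bar (a point): Centre of the top of the cap's orange grip bar, 48 mm over the cap's origin. The bar runs along the cap's x, right over the lugs: 56 mm long, 14 mm wide, 28 mm tall (20 to 48 mm over the origin), with a white line along its top. The cap is the same after a half turn.
- lock_ring (a joint): Sprung ring inside the mouth: 0 at rest, grows clockwise. The cap's lugs meet it about 0.12 rad from the slots and push it, so it reads about 0.12 less than the cap's turn. It pushes back with 0.02 N m at 0 and 0.06 N m at the yellow mark, turning the cap back if let go. Turning stiffens from 0.67; lock click at 0.87 (cap on the red mark), end stop 1.10.
- padlock: Bystander: steel padlock, 45 x 42 x 22 mm with open shackle to its +x (100 mm overall), loose. Origin: underside centre of its case.
- egg_cup: Bystander: green ceramic egg cup, 50 mm diameter, 56 mm high, loose. Origin: underside centre.
- bike_light: Bystander: blue plastic bike light, 62 x 34 x 30 mm, loose. Origin: underside centre.
- opener: Bystander: chrome bottle opener lying flat along its x, 130 mm long, 42 mm wide, 10 mm high, loose. Origin: underside, near its middle.

How it is judged:
By the outcome, as a careful person would: the job done as asked, in the order asked, and still so for the second after the job is handed in, while the arm keeps its last pose, push and grip.
It also fails if it takes over 64 s, if anything falls off the work surface, if the arm or the gripper's body presses on something with over 40 N, if the wrist force passes 120 N, or if a joint passes its speed limit or range.

### The arm

A 6-joint arm with a two-finger parallel gripper is mounted at the origin on the work surface. World frame = base frame: x ahead of the robot, y to its left, z up, the work surface at z = 0. Lengths are in m, angles in rad, forces in N, time in s.
With the tool pointing down it reaches from about 0.25 to 0.775 m from the base axis. Payload 4 kg.
Tool frame: the origin (TCP) lies midway between the tips of the shut fingers; the grasp point (between the pads) lies 19 mm behind it; z points along the fingers, y is the line along which they close (so a half turn about z gives the same grasp; the last joint's range is limited). The gripper opens to 94 mm and grips with 3 to 60 N. Pads are 16 mm wide; open, the fingers measure 119 mm over their backs; the gripper's body (75 mm by 177 mm) begins 78 mm behind the grasp point.
Start: joints at [-1.448, 0.087, 1.371, -0, 1.684, -0.103], TCP at [0.123, -0.536, 0.206] pointing down, gripper open.
Joint ranges: [-3.1, 3.1], [-0.76, 2.03], [0.27, 2.55], [-1.08, 4.22], [0.17, 2.65], [-2.57, 2.57]. Speed limits (rad/s): [2.79, 2.79, 3.14, 3.14, 3.14, 3.14].

### API

Orientations are given as [roll, pitch, yaw] about the fixed x, y, z axes, in that order (R = Rz(yaw) Ry(pitch) Rx(roll)).
In Python, from plant import observe, read_camera, get_calibration, close_job gives the robot as it stands. The module is installed in compiled form; this text tells all that it offers.
- The arm moves only by the tool drive_tool, never from a script. Its argument "steps" is a list of rows, each a list of 5 numbers: the shift along the tool's x, y, z in units of 30 mm (1.0 is 30 mm), then the turn about the tool's z in units of 8 degrees (1.0 is 8 degrees), then the opening in per cent of the stroke, from 0 (shut) to 100 (fully open). A call has 1 to 12 rows; each row is the pose to reach, as a shift and turn from the pose commanded when the call began, along the tool's axes at that moment; what a row does not reach only later rows make up. A row lasts 1/10 s, in which the tool goes at most 50 mm and 8.59 degrees, less where a joint would pass 70% of its speed; a pose out of reach is approached as far as the arm can. A call with a gripper value outside its range is refused whole. The fingers move at their own pace and stop on an object; the grip force is fixed at half the most. Time passes only in rows, so rows that repeat a pose let the fingers close. It gives the time, the measured TCP pose, the force, the opening and the grip force at its end, in the units of the state.
- observe(): the state, without advancing time (a new reading comes with each control period).
- read_camera(name): name is "scene" or "side" or "wrist"; returns the picture (420x560x3 uint8, blue, green, red); there is no depth.
- get_calibration(name): a dict with "vfov" (degrees; the focal length in pixels is half the picture's height over the tangent of half this angle, whatever the lens; pixels are square), "cx", "cy" (the principal point, pixels), "R" (3x3) and "t" (3): a world point X has camera coordinates R X + t. Camera axes: x right, y down, z forward; pixel columns grow to the right and rows downward; lengths in m; the calibration is good to about 2 mm. A picture is of the moment at which its call begins: read the wrist's pose just before it. get_calibration takes no time and is no camera call; for the wrist camera it gives the pose at the moment of the call.
- close_job(): hands the job in; it is judged then, once.
The state is a dict: "clock": time; "joint_pos": joint angles; "qd": joint speeds; "tau": joint torques, N m; "eef_pos": TCP position; "eef_rot": TCP orientation; "ft_force": force on the tool from outside, world axes, zero at the start; "ft_torque": the same for the moment, N m; "finger_gap": finger opening in m; "grip_force": force on a finger pad.
Only numpy, scipy, OpenCV 4.12 (cv2) and the standard library are available. Lean on these libraries where they do the work, as an engineer would, in place of code of your own. Each camera call takes 0.05 s, during which the arm holds its last target. There are 200 camera calls.

## Working session

There is one attempt and no reset: what is moved stays moved. The work goes in short steps, Python scripts to look and compute and a tool call to move; the robot and the scene stay as the last step left them, time stands still between calls to the robot, and variables do not carry over. Pictures are saved under pics/ and viewed, at most 10 in all, crops included, and the job is handed in when it is done.

Besides the shell and the picture viewer there is one more tool, called after "Request:" as name([rows], argument=value, ...), one row to a line, values as JSON. drive_tool: Moves the arm, as the interface text tells. Its arguments: {"type":"object","properties":{"steps":{"type":"array","items":{"type":"array","items":{"type":"number"}}}},"required":["steps"]}

```bash
mkdir -p pics; cat > h.py <<'E'
import numpy as np, cv2
from plant import observe, read_camera, get_calibration, close_job
def f(c): return 210/np.tan(np.radians(c["vfov"])/2)
def proj(c,X):
    p=np.asarray(c["R"])@np.asarray(X,float)+np.asarray(c["t"]); return np.array([c["cx"]+f(c)*p[0]/p[2], c["cy"]+f(c)*p[1]/p[2]])
def onplane(c,u,v,z):
    R=np.asarray(c["R"]);C=-R.T@np.asarray(c["t"]); d=R.T@np.array([(u-c["cx"])/f(c),(v-c["cy"])/f(c),1]); return C+d*(z-C[2])/d[2]
E
python3 - <<'E'
from h import *
s=observe();print({k:np.round(v,3).tolist() for k,v in s.items()})
ims=[]
for n in ["scene","side"]:
    im=read_camera(n);cv2.imwrite(f"pics/{n}0.png",im);ims.append(im);c=get_calibration(n);print(n,c)
E
```

```text
{'clock': 0.0, 'joint_pos': [-1.448, 0.088, 1.372, -0.0, 1.684, -0.103], 'qd': [-0.0, 0.001, -0.001, -0.0, -0.0, -0.001], 'tau': [-0.0, -34.018, -30.243, 0.072, 0.033, -0.0], 'eef_pos': [0.123, -0.536, 0.204], 'eef_rot': [-3.139, -0.0, 0.226], 'ft_force': [-0.029, -0.205, -0.763], 'ft_torque': [0.025, -0.027, 0.045], 'grip_force': 0.0, 'finger_gap': 0.094}
scene {'vfov': 42.742446414920344, 'cx': 274.3867827500957, 'cy': 212.0378547004757, 'R': array([[-0.31952963,  0.9475678 , -0.00400943],
       [ 0.50179595,  0.16561847, -0.84898254],
       [-0.80380448, -0.27328699, -0.52840569]]), 't': array([ 0.1921656 , -0.16172889,  1.69282217])}
side {'vfov': 48.841366264118214, 'cx': 287.44172929298605, 'cy': 202.7460524869671, 'R': array([[-9.73772682e-01, -2.27522301e-01, -6.04606076e-04],
       [-1.38491681e-01,  5.94834702e-01, -7.91828095e-01],
       [ 1.80518191e-01, -7.70976835e-01, -6.10743729e-01]]), 't': array([0.55301731, 0.18564807, 1.11785283])}
```

View pics/scene0.png

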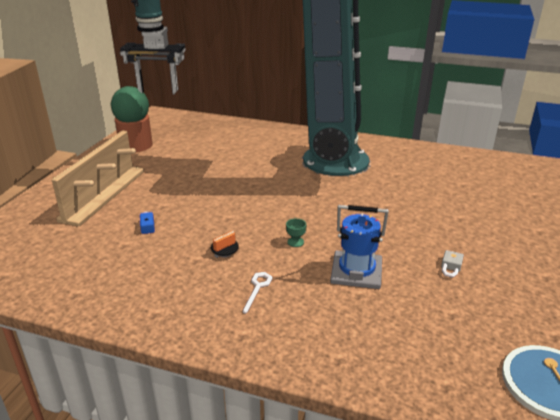

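View pics/side0.png

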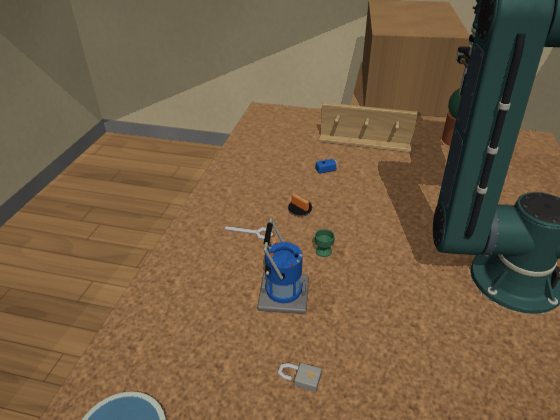

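The scene picture shows the lantern at about (358,245), the cap at (225,245), the egg cup at (296,232) and the opener at (258,290). In the side picture the lantern is at (284,275), the handle grip at (268,234) and the cap at (300,206). Next I'll enlarge the crops.

```bash
python3 - <<'E'
from h import *
a=cv2.imread("pics/scene0.png")[195:290,320:400];b=cv2.imread("pics/side0.png")[215:315,245:325];
d=cv2.imread("pics/scene0.png")[225:265,200:250];e=cv2.imread("pics/side0.png")[190:220,280:320]
W=np.zeros((600,800,3),np.uint8)
for i,x in ((0,a),(400,b)):
    y=cv2.resize(x,None,fx=4,fy=4,interpolation=cv2.INTER_CUBIC); W[:y.shape[0],i:i+y.shape[1]]=y
for i,x in ((0,d),(400,e)):
    y=cv2.resize(x,None,fx=4,fy=4,interpolation=cv2.INTER_CUBIC); W[420:420+y.shape[0],i:i+y.shape[1]]=y
cv2.imwrite("pics/z.png",W)
s=get_calibration("scene");t=get_calibration("side")
print("cap bar",onplane(s,225,241,.04),onplane(t,300,202,.04))
print("lantern",onplane(s,359,270,.016),onplane(t,284,293,.016))
print("egg",onplane(s,296,227,.056),onplane(t,325,236,.056))
E
```

```text
cap bar [ 0.56827018 -0.13251207  0.04      ] [ 0.56244714 -0.13141753  0.04      ]
lantern [0.54703289 0.18062402 0.016     ] [0.53341948 0.18237526 0.016     ]
egg [0.48294572 0.01431883 0.056     ] [0.46848233 0.01164294 0.056     ]
```

View pics/z.png

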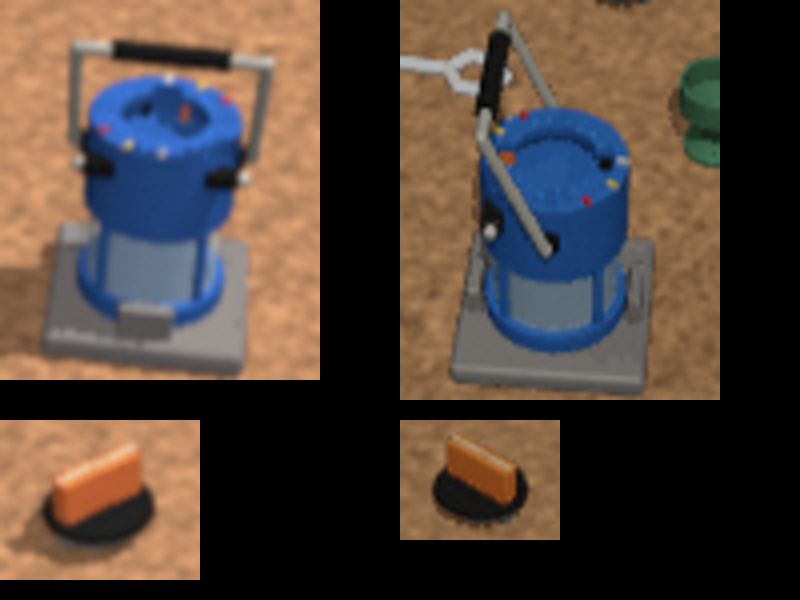

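The enlarged crops show the rim marks, the bail's grip ends, the dock corners and the cap's white line. I'll fit the poses from these points.

```bash
python3 - <<'E'
from h import *
from scipy.optimize import least_squares
S=get_calibration("scene");T=get_calibration("side")
def mk(a): return ("b",[.037*np.cos(a),.037*np.sin(a),.13])
pi=np.pi
pts=[(S,162,153,mk(0)),(S,128,145,mk(-.5)),(S,104,128,mk(-1)),(S,168,77,mk(pi)),(S,202,84,mk(pi-.5)),(S,228,98,mk(pi-1)),
(S,45,355,("b",[.055,-.055,0])),(S,243,373,("b",[.055,.055,0])),(S,62,227,("b",[-.055,-.055,.016])),(S,247,246,("b",[-.055,.055,.016])),
(S,115,52,("h",-.03)),(S,230,60,("h",.03)),(S,77,47,("h",-.048)),(S,270,66,("h",.048)),
(T,224,160,mk(pi)),(T,212,184,mk(pi-.5)),(T,187,201,mk(pi-1)),(T,123,115,mk(-1)),(T,100,130,mk(-.5)),
(T,55,378,("b",[.055,.055,0])),(T,240,387,("b",[-.055,.055,0])),
(T,100,35,("h",-.03)),(T,87,112,("h",.03)),(T,105,18,("h",-.048)),(T,82,140,("h",.048))]
def res(p,full=False):
    x,y,w,b=p[:4];c,s=np.cos(w),np.sin(w);r=[]
    for i,(C,u,v,(k,a)) in enumerate(pts):
        o=(320,195) if C is S else (245,215)
        L=np.array(a) if k=="b" else np.array([.085*np.sin(b),a,.108+.085*np.cos(b)])
        W=[x+c*L[0]-s*L[1],y+s*L[0]+c*L[1],L[2]]
        d=p[4:6] if C is S else p[6:8]
        r.append(proj(C,W)+d-[u/4+o[0],v/4+o[1]])
    return np.array(r) if full else np.concatenate([np.ravel(r),np.array(p[4:])*.5])
q=least_squares(res,[.53,.18,0,.3,0,0,0,0],loss="soft_l1");print(q.x.round(4));print(res(q.x,True).round(1).tolist())
d=q.x[4:]
for C,A,B,o,e in ((S,(57,64),(135,28),(200,225),d[:2]),(T,(50,18),(116,50),(280,190),d[2:])):
    P=[onplane(C,p[0]/4+o[0]-e[0],p[1]/4+o[1]-e[1],.048) for p in (A,B)]
    print("cap",(P[0]+P[1])/2,np.linalg.norm(P[1]-P[0]),np.arctan2(*(P[1]-P[0])[[1,0]]))
for n in("wrist",):
    c=get_calibration(n);R=np.asarray(c["R"]);print(-R.T@np.asarray(c["t"]),R,c["vfov"])
E
```

```text
[ 0.5342  0.1723  0.1437  0.3929  0.968   0.0891 -0.5981 -0.1947]
[[0.2, -0.1], [0.2, -0.1], [0.2, 0.3], [0.3, 0.3], [-0.1, 0.4], [-0.5, 0.5], [-0.9, 0.5], [0.3, 1.7], [-0.4, -2.4], [0.8, -2.3], [-0.6, -0.4], [0.5, 0.3], [0.1, 0.0], [-0.5, -0.4], [-0.1, -0.1], [0.3, -0.4], [0.2, -0.5], [0.4, -0.1], [-0.1, -0.1], [-1.2, 1.7], [1.4, 2.8], [-0.1, 0.5], [-0.2, 0.1], [-0.4, -0.6], [-0.0, -0.8]]
cap [ 0.56260715 -0.139147    0.048     ] 0.05627573515529213 2.6093223691847025
cap [ 0.56018106 -0.13706985  0.048     ] 0.058602354743334306 2.6846314859787586
[ 0.18720259 -0.52124504  0.38388821] [[ 0.22289188 -0.9748409  -0.00210312]
 [-0.94861632 -0.21739183  0.22993015]
 [-0.22460252 -0.04925451 -0.97320486]] 59.14130798813363
```

Request:
drive_tool([
  [0,0,-2,0,0],
  [0,0,-2,0,0],
  [18.2,-20,-2,0.6,0],
  [18.2,-20,-2,0.6,0],
  [18.2,-20,-2,0.6,0],
  [18.2,-20,-2,0.6,0],
  [18.2,-20,-2,0.6,0],
  [18.2,-20,-2,0.6,0],
  [18.2,-20,-2,0.6,0],
  [18.2,-20,-2,0.6,0],
  [18.2,-20,-2,0.6,0],
  [18.2,-20,-2,0.6,0],
])

```text
clock: 1.3
eef_pos: [0.3691, -0.0985, 0.2659]
eef_rot: [3.14, -0.002, 0.142]
ft_force: [1.2, -0.6, 1.3]
finger_gap: 0.002
grip_force: 0.0
```

```bash
cat >> h.py <<'E'
def units(P,yaw=None):
    "move from the present pose to world TCP P (tool down) in drive units"
    s=observe();w=s["eef_rot"][2];d=np.array(P)-s["eef_pos"]
    x=np.array([np.cos(w),np.sin(w)]);y=np.array([np.sin(w),-np.cos(w)])
    t=0 if yaw is None else np.degrees((w-yaw+np.pi/2)%np.pi-np.pi/2)/8
    return np.round([d[:2]@x/.03,d[:2]@y/.03,-d[2]/.03,t],2)
L0=np.array([.5342,.1723]);LW=.1437
def lan(x,y,z):
    c,s=np.cos(LW),np.sin(LW);return [L0[0]+c*x-s*y,L0[1]+s*x+c*y,z]
E
python3 -c "
from h import *
print(observe()['eef_pos'],units(lan(-.012,0,.264),LW))"
```

```text
[ 0.36906028 -0.09848236  0.26587868] [ 6.32 -8.16  0.06 -0.01]
```

Request:
drive_tool([
  [6.2,-8,0,0,0],
  [6.2,-8,0,0,0],
  [6.2,-8,0,0,0],
  [6.2,-8,0,0,0],
  [6.2,-8,0,0,0],
  [6.2,-8,0,0,0],
  [6.2,-8,0,0,0],
  [6.2,-8,0,0,0],
  [6.2,-8,0,0,0],
])

```text
clock: 2.2
eef_pos: [0.5182, 0.1627, 0.2656]
eef_rot: [3.141, -0.0, 0.141]
ft_force: [0.5, -0.6, -0.1]
finger_gap: 0.0006
grip_force: 0.0
```

```bash
python3 -c "
from h import *
print(observe()['eef_pos'],units(lan(-.012,0,.155),LW),units(lan(.054,0,.150),LW))
w=read_camera('wrist');cv2.imwrite('pics/w1.png',w)"
```

```text
[0.51823106 0.16273822 0.26561935] [ 0.17 -0.24  3.69 -0.02] [ 2.37 -0.24  3.85 -0.02]
```

View pics/w1.png

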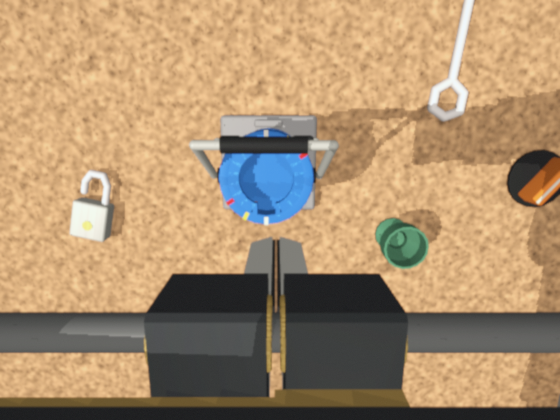

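The wrist picture shows the bail's grip at (265,145), leaning to the +x side. The shut fingers are behind it on the -x side, near (276,240), so the way is clear to lower and push.

Request:
drive_tool([
  [0.1,-0.2,1.8,0,0],
  [0.1,-0.2,3.6,0,0],
  [0.1,-0.2,3.65,0,0],
  [0.4,-0.2,3.7,0,0],
  [0.7,-0.2,3.7,0,0],
  [1.0,-0.2,3.7,0,0],
  [1.3,-0.2,3.7,0,0],
  [1.6,-0.2,3.7,0,0],
  [1.9,-0.2,3.7,0,0],
  [2.2,-0.2,3.7,0,0],
  [2.4,-0.2,3.7,0,0],
  [2.4,-0.2,3.7,0,0],
])

```text
clock: 3.45
eef_pos: [0.5876, 0.1796, 0.152]
eef_rot: [3.141, 0.006, 0.142]
ft_force: [-4.8, -0.4, -4.1]
finger_gap: 0.0005
grip_force: 2.2
```

```bash
python3 -c "
from h import *
print(units(lan(.054,0,.150),LW),units(lan(.063,0,.140),LW),units(lan(.080,0,.19),LW))
w=np.hstack([cv2.resize(read_camera('side')[195:315,235:335],(400,480)),cv2.resize(read_camera('scene')[180:290,310:410],(400,480))]);cv2.imwrite('pics/s2.png',w)"
```

```text
[ 0.   -0.01  0.07 -0.01] [ 0.3  -0.02  0.4  -0.01] [ 0.87 -0.02 -1.27 -0.01]
```

View pics/s2.png

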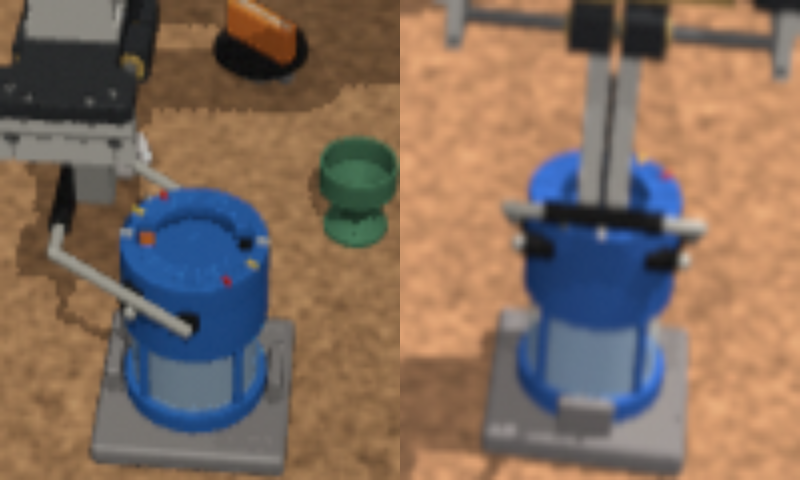

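The handle is now at about 1 rad, with the fingers behind the grip. I'll lift, step over the bar and press it down from above.

Request:
drive_tool([
  [-0.3,0,0,0,0],
  [-0.3,0,-1.2,0,0],
  [0.65,0,-1.2,0,0],
  [0.65,0,-0.8,0,0],
  [0.68,0,-0.4,0,0],
  [0.72,0,-0.1,0,0],
  [0.78,0,0.2,0,0],
  [0.84,0,0.5,0,0],
  [0.9,0,0.8,0,0],
  [0.96,0,1.1,0,0],
  [1.0,0,1.35,0,0],
  [1.0,0,1.4,0,0],
])

```text
clock: 4.75
eef_pos: [0.6177, 0.1839, 0.1136]
eef_rot: [3.141, 0.002, 0.142]
ft_force: [-4.8, -0.0, 10.9]
finger_gap: 0.0004
grip_force: 5.4
```

```bash
python3 -c "
from h import *
s=observe();print(s['eef_pos'],s['ft_force'])
w=np.hstack([cv2.resize(read_camera('side')[195:315,235:335],(400,480)),cv2.resize(read_camera('scene')[180:290,310:410],(400,480))]);cv2.imwrite('pics/s3.png',w)
print(units([.561,-.138,.25],-.50))"
```

```text
[0.61765305 0.1838704  0.11361938] [-4.82038199e+00 -7.50248572e-03  1.09098194e+01]
[-3.39 10.35 -4.54  4.6 ]
```

View pics/s3.png

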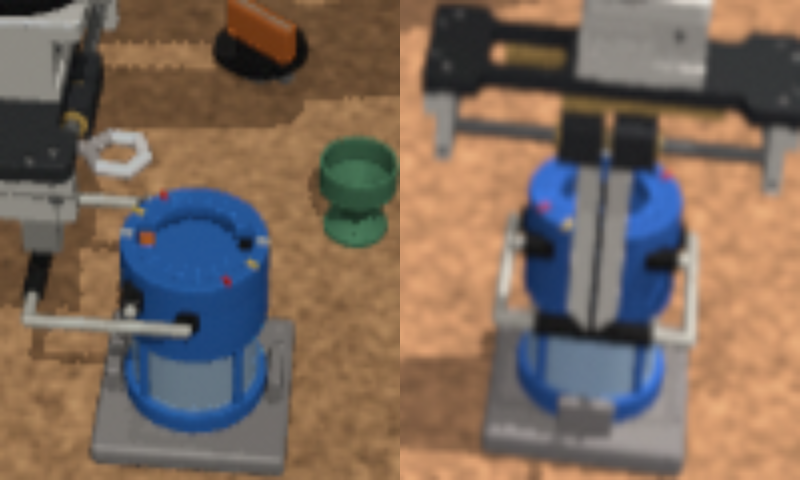

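The handle is level. The tips at z = 0.1136 match a grip top of 0.114, and the force shows it sitting on the stop. Next I'll go above the cap.

Request:
drive_tool([
  [0,0,-1.6,0,0],
  [0,0,-3.2,0,0],
  [0,0,-4.5,0,0],
  [-3.4,10.3,-4.5,4.6,0],
  [-3.4,10.3,-4.5,4.6,60],
  [-3.4,10.3,-4.5,4.6,100],
  [-3.4,10.3,-4.5,4.6,100],
  [-3.4,10.3,-4.5,4.6,100],
  [-3.4,10.3,-4.5,4.6,100],
  [-3.4,10.3,-4.5,4.6,100],
  [-3.4,10.3,-4.5,4.6,100],
  [-3.4,10.3,-4.5,4.6,100],
])

```text
clock: 6.05
eef_pos: [0.5609, -0.1362, 0.2464]
eef_rot: [-3.141, 0.002, -0.501]
ft_force: [-0.3, 0.3, 0.3]
finger_gap: 0.0613
grip_force: 0.0
```

```bash
python3 - <<'E'
from h import *
s=observe();print(s['eef_pos'],s['eef_rot'],s['finger_gap'])
c=get_calibration("wrist");w=read_camera('wrist');cv2.imwrite('pics/w4.png',w)
h=cv2.cvtColor(w,cv2.COLOR_BGR2HSV)
m=cv2.inRange(h,(5,200,150),(14,255,255));n,l,st,ce=cv2.connectedComponentsWithStats(m);print(st[1:][st[1:,4]>60],proj(c,[.561,-.138,.048]))
E
```

```text
[ 0.56090587 -0.13620162  0.24639163] [-3.14123386e+00  2.43904245e-03 -5.01202664e-01] 0.061273763964455205
[] [276.79739042 185.30247247]
```

View pics/w4.png

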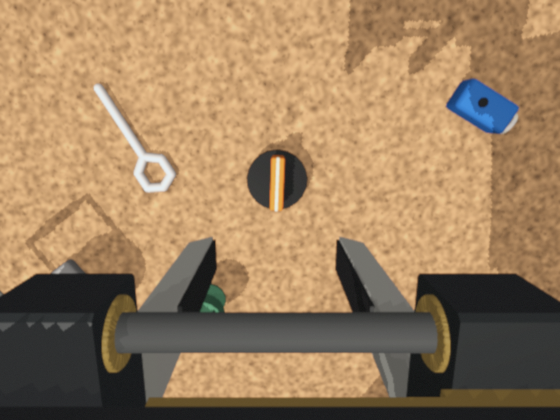

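The cap's white line runs from (279,156) to (277,211), the flange is centred at about (277,180), and nothing obstructs the fingers.

```bash
python3 - <<'E'
from h import *
c=get_calibration("wrist")
P=[onplane(c,279,156,.048),onplane(c,277,211,.048)];m=(P[0]+P[1])/2;d=P[0]-P[1];y=np.arctan2(d[1],d[0])
print(m,np.linalg.norm(d),y,units([m[0],m[1],.023],y))
E
```

```text
[ 0.5619873  -0.13898587  0.048     ] 0.05752791982491309 -0.535120265975616 [0.08 0.09 7.45 0.25]
```

Request:
drive_tool([
  [0.1,0.1,1.5,0.25,100],
  [0.1,0.1,3,0.25,100],
  [0.1,0.1,4.5,0.25,100],
  [0.1,0.1,6,0.25,100],
  [0.1,0.1,7,0.25,100],
  [0.1,0.1,7.35,0.25,100],
  [0.1,0.1,7.35,0.25,100],
  [0.1,0.1,7.35,0.25,50],
  [0.1,0.1,7.35,0.25,0],
  [0.1,0.1,7.35,0.25,0],
  [0.1,0.1,7.35,0.25,0],
  [0.1,0.1,7.35,0.25,0],
])

```text
clock: 7.3
eef_pos: [0.5629, -0.1406, 0.0278]
eef_rot: [-3.141, -0.001, -0.535]
ft_force: [0.2, -0.5, -0.6]
finger_gap: 0.0571
grip_force: 0.0
```

Request:
drive_tool([
  [0,0,0,0,0],
  [0,0,0,0,0],
  [0,0,0,0,0],
  [0,0,0,0,0],
  [0,0,0,0,0],
  [0,0,0,0,0],
])

```text
clock: 7.9
eef_pos: [0.5625, -0.1404, 0.0269]
eef_rot: [3.142, 0.0, -0.535]
ft_force: [0.4, -0.4, -0.3]
finger_gap: 0.014
grip_force: 30.0
```

Request:
drive_tool([
  [0,0,-1.5,0,0],
  [0,0,-3,0,0],
  [0,0,-4.5,0,0],
  [0,0,-6,0,0],
  [0,0,-7,0,0],
  [0,0,-7,0,0],
  [0,0,-7,0,0],
])

```text
clock: 8.6
eef_pos: [0.5626, -0.1404, 0.2369]
eef_rot: [3.142, -0.001, -0.535]
ft_force: [0.2, -0.6, -2.3]
finger_gap: 0.0137
grip_force: 30.0
```

```bash
python3 - <<'E'
from h import *
s=observe();print(s['eef_pos'],s['eef_rot'],s['ft_force'])
print(units(lan(0,0,.215),LW))
E
```

```text
[ 0.56258597 -0.14044757  0.2368811 ] [ 3.14155044e+00 -5.76695898e-04 -5.35152585e-01] [ 0.2033833  -0.597515   -2.33048516]
[-6.13 -8.48  0.73 -4.86]
```

Request:
drive_tool([
  [-1.5,-2,0,-1,0],
  [-2.2,-3,0,-2,0],
  [-2.9,-4,0,-3,0],
  [-3.6,-5,0,-4,0],
  [-4.4,-6,0,-4.85,0],
  [-5,-7,0,-4.85,0],
  [-5.6,-7.8,0,-4.85,0],
  [-6.1,-8.5,0.2,-4.85,0],
  [-6.1,-8.5,0.5,-4.85,0],
  [-6.1,-8.5,0.5,-4.85,0],
  [-6.1,-8.5,0.5,-4.85,0],
])

```text
clock: 9.7
eef_pos: [0.5346, 0.1711, 0.2199]
eef_rot: [3.141, 0.004, 0.141]
ft_force: [0.4, -0.8, -0.9]
finger_gap: 0.0134
grip_force: 30.0
```

```bash
python3 - <<'E'
from h import *
s=observe();print(s['eef_pos'],s['eef_rot'],s['ft_force'],units(lan(0,0,.155),LW))
c=get_calibration("wrist");w=read_camera('wrist')
z=s['eef_pos'][2]
print("bar ends", [proj(c,lan(a,0,z+.021)).round(1).tolist() for a in(-.028,.028)],"rim0",proj(c,lan(.037,0,.13)), "mark",proj(c,lan(.037*np.cos(.5),-.037*np.sin(.5),.13)))
W=np.hstack([cv2.resize(w[60:300,180:380],(400,480)),cv2.resize(read_camera('scene')[180:290,310:410],(400,480))]);cv2.imwrite('pics/s5.png',W)
E
```

```text
[0.53455912 0.17108855 0.21990802] [3.14061232 0.00375559 0.14092654] [ 0.37421717 -0.84642194 -0.93571323] [-0.01 -0.04  2.16 -0.02]
bar ends [[273.2, 324.5], [272.5, 210.0]] rim0 [273.54000798 161.69952125] mark [297.92259367 167.83540807]
```

View pics/s5.png

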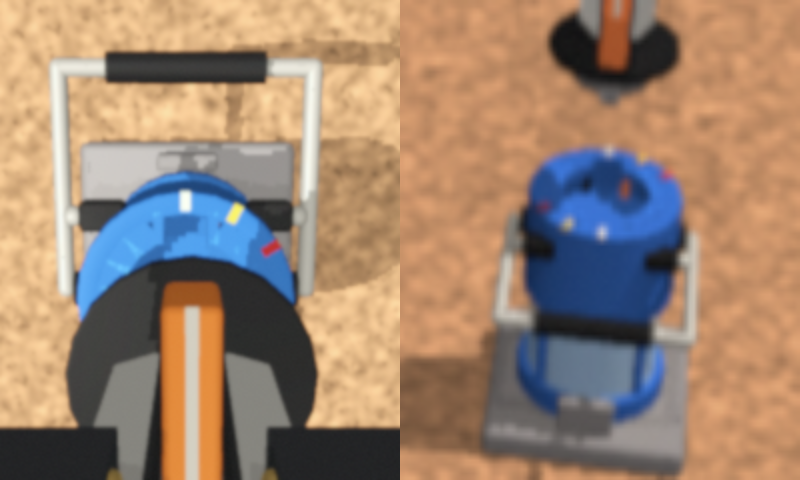

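The close-up puts the white mark at (272.5,160.5), within about 1 px of the fit. The bar's end is at (276,213.5), so the cap sits about 2 mm back and to the side. I'll correct by x +0.08 and y -0.06 and go down.

Request:
drive_tool([
  [0.08,-0.06,0.6,0,0],
  [0.08,-0.06,1.2,0,0],
  [0.08,-0.06,1.7,0,0],
  [0.08,-0.06,1.9,0,0],
  [0.08,-0.06,2.0,0,0],
  [0.08,-0.06,2.1,0,0],
  [0.08,-0.06,2.2,0,0],
  [0.08,-0.06,2.25,0,0],
  [0.08,-0.06,2.3,0,0],
])

```text
clock: 10.7
eef_pos: [0.5375, 0.1745, 0.1533]
eef_rot: [-3.142, -0.001, 0.142]
ft_force: [-0.4, 0.1, -0.5]
finger_gap: 0.0138
grip_force: 30.0
```

Request:
drive_tool([
  [0,0,0.1,0,0],
  [0,0,0.2,0,0],
  [0,0,0.28,0,0],
  [0,0,0.33,0,0],
  [0,0,0.36,0,0],
  [0,0,0.38,0,0],
  [0,0,0.38,0,0],
])

```text
clock: 11.4
eef_pos: [0.5373, 0.1744, 0.1428]
eef_rot: [3.142, -0.001, 0.142]
ft_force: [-2.3, -0.6, 4.6]
finger_gap: 0.0138
grip_force: 30.0
```

Request:
drive_tool([
  [0,0,0,0.4,0],
  [0,0,0,0.8,0],
  [0,0,0,1.2,0],
  [0,0,0,1.6,0],
  [0,0,0,2.0,0],
  [0,0,0,2.4,0],
  [0,0,0,2.8,0],
  [0,0,0,3.2,0],
  [0,0,0,3.5,0],
  [0,0,0,3.58,0],
  [0,0,0,3.58,0],
])

```text
clock: 12.5
eef_pos: [0.5381, 0.1731, 0.1428]
eef_rot: [3.14, -0.003, -0.358]
ft_force: [-1.0, -4.0, 5.2]
finger_gap: 0.0139
grip_force: 30.0
```

```bash
python3 - <<'E'
from h import *
s=observe();print(s['eef_pos'],s['eef_rot'],s['ft_force'],s['ft_torque'],units(s['eef_pos'],LW-.5))
c=get_calibration("wrist");w=read_camera('wrist')
print({a:proj(c,lan(.037*np.cos(a),.037*np.sin(a),.13)).round(1).tolist() for a in (0,-.5,-1)},"centre top",proj(c,lan(0,0,.164)).round(1))
W=np.hstack([cv2.resize(w[100:300,180:380],(400,400)),cv2.resize(read_camera('scene')[190:290,310:410],(400,400))]);cv2.imwrite('pics/s6.png',W)
E
```

```text
[0.5381415  0.17305801 0.1428042 ] [ 3.14018007e+00 -3.13835465e-03 -3.57976719e-01] [-0.97679034 -3.97021897  5.15698075] [-0.78490076  0.30078996  0.11786101] [ 0.    0.   -0.   -0.01]
{0: [245.3, 192.9], -0.5: [278.9, 184.4], -1: [312.4, 192.7]} centre top [279.7 276.1]
```

View pics/s6.png

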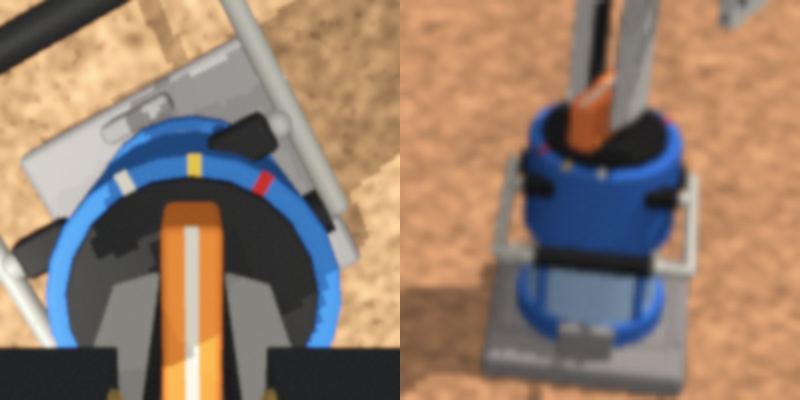

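The white line at x≈192 points straight at the yellow mark at (194,165). The flange is flat on the rim, the handle is down and the grip is holding, so I'm handing the job in.

```bash
python3 -c "
from h import *
print(close_job())"
```

```text
the job is handed in; nothing more can be done
None
```

The handle is swung down onto its end stop, and the cap is flat in the mouth, turned to the yellow mark and still held in the gripper. It never reached the lock, the other things were left alone, and the job was handed in at about 12.6 s.

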